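# Drive the stuck check ball out of a tilted valve barrel

## Robot

A 6-joint arm with a two-finger parallel gripper is mounted at the origin on the work surface. World frame = base frame: x ahead of the robot, y to its left, z up, the work surface at z = 0. Lengths are in m, angles in rad, forces in N, time in s.
With the tool pointing down it reaches from about 0.375 to 0.9 m from the base axis. Payload 3.1 kg.
Tool frame: the origin (TCP) lies on the centre line of the jaws, within the pads' length; the fingertips stand ahead of it and the grasp point (between the pads) lies 3 mm ahead of it (robot.tip_reach is the z of the fingertips in the tool frame, in m); z points along the fingers, y is the line along which they close (so a half turn about z gives the same grasp; the last joint's range is limited). The gripper opens to 87 mm and grips with 3 to 60 N. Pads are 19 mm wide; open, the fingers measure 117 mm over their backs; the gripper's body (75 mm by 190 mm) begins 51 mm behind the grasp point.
Start: joints at [-1.315, 0.527, 1.433, -0, 1.181, -0.178], TCP at [0.263, -0.567, 0.245] pointing down, gripper open.
Joint ranges: [-3.08, 3.08], [-0.75, 2.2], [0.22, 2.44], [-1.43, 4.57], [0, 2.65], [-2.85, 2.85]. Speed limits (rad/s): [2.79, 2.79, 3.14, 3.14, 3.14, 3.14].

## Interface

Orientations are given as a unit quaternion [x, y, z, w].
In Python, from rig import sensors, eyes, ticket, robot gives the robot as it stands.
- The arm moves only by the tool drive_tool, never from a script. Its argument "deltas" is a list that holds one entry, the list of rows, each a list of 6 numbers: the shift along the tool's x, y, z in mm, then the turn, a rotation vector about the tool's x, y, z in rad. A call has 1 to 8 rows; each row shifts and turns the commanded pose from where the row before left it, along the tool's axes as they then stand; what a row does not reach is not made up. A row lasts 1/12 s, in which the tool goes at most 41.7 mm and 7.16 degrees, less where a joint would pass 70% of its speed; a pose out of reach is approached as far as the arm can. A call is refused whole if a number of a shift passes 41.7 or a number of a turn 0.125, either way. A call with a gripper value outside its range is refused whole. "gripper" is the opening in per cent of the stroke, from 0 (shut) to 100 (fully open), set as the call begins (left out, the last holds). The fingers move at their own pace and stop on an object; "squeeze" is the grip in N (left out, the last holds). Time passes only in rows, so rows that do not move let the fingers close. It gives the time, the measured TCP pose, the force, the opening and the grip force at its end, in the units of the state.
- sensors.get_obs(): the state, without advancing time (a new reading comes with each control period).
- eyes.camera(name): name is "side" or "top"; returns a dict with "img" (480x640x3 uint8, red, green, blue), "fov_y" (degrees; the focal length in pixels is half the picture's height over the tangent of half this angle, whatever the lens; pixels are square), "cx", "cy" (the principal point, pixels), "xyz" and "attitude" of the camera in the world. Camera axes: x right, y up, looking along -z (the intrinsics and any distortion apply to the point x, -y, -z); pixel columns grow to the right and rows downward; lengths in m; the calibration is good to about 2 mm. A picture is of the moment at which its call begins. There is no depth.
- ticket.hand_in(): hands the job in; it is judged then, once.
The state is a dict: "time": time; "q": joint angles; "joint_velocities": joint speeds; "joint_torque": joint torques, N m; "position": TCP position; "tool_rot": TCP orientation; "ft_force": force on the tool from outside, world axes, zero at the start; "moment": the same for the moment, N m; "grip_width": finger opening in m; "grip_force": force on a finger pad.
Only numpy, scipy, OpenCV 4.12 (cv2) and the standard library are available. Lean on these libraries where they do the work, as an engineer would, in place of code of your own. Each camera call takes 0.05 s, during which the arm holds its last target. There are 200 camera calls.

## Task

A steel check ball is stuck at the bottom of the valve barrel that leans in its tilting stand. First push the barrel up until it stands upright against its stop, then push the drift that is slim and long enough down through it to drive the ball out into the catch chute below. Hang the drift back in the rack, leaving the barrel upright, the ball in the chute, all three drifts in the rack and the other things on the bench where they are.

Things in the scene. Friction and masses are not known exactly. Their poses are not given: they have to be found in the camera images.
- stand: Fixed tilting stand, 170 x 104 mm base. Origin: on the bench directly below the barrel's pivot, between two upright dark cheek plates (85 mm tall, faces 37 to 45 mm either side along y, 30 mm long in x). Pivot axis is along its y, 70 mm above the bench. The barrel leans towards its -x. Under the barrel lies an aluminium catch chute with a black floor: inside x -45 to +105 mm, y -32 to +32 mm, walls 32 mm high, its floor falling towards +x.
- tube (a joint): Lean of the barrel in rad: 0 = upright against a hard stop, larger = leaning towards the stand's -x (limit 1.0). A stiff friction hinge (about 0.35 N m) keeps it where it is left; some 4 to 8 N at its upper end moves it. As it comes up its rim rises (by 10 to 45 mm), so a pusher held near the rim should rise with it.
- tube_mouth (a point): Centre of the open upper end of the barrel: a plain aluminium tube, 34 mm outside dia, 24 mm bore, 90 mm from pivot to mouth, open below (13 mm under the pivot) but for two sprung lips. Upright, the mouth is 160 mm above the bench. Site z points out of the mouth along the tube.
- ball: Steel ball, 22 mm dia, origin at its centre. It starts lodged in the barrel at pivot height, 90 mm down from the mouth, held by two sprung lips below it that give way at roughly 7 to 12 N; pushing it down 20 mm or more frees it. A drift_long pushed until its flange meets the mouth reaches 20 mm below the pivot.
- rack: Fixed rack: grey plate 64 x 200 x 12 mm, top 140 mm above the bench, on two end posts. Three 29 mm holes on its centre line at y = -64, 0, +64 mm; a drift hangs in each by its flange (which one where varies). Origin: on the bench under the middle hole; y runs along the row. Handle tops stand 201 mm high: carry a lifted drift out across the row, not over its neighbours.
- drift_long: A steel drift (push rod): a shaft 16 mm dia, 110 mm long, hanging straight down from a round flange (46 mm dia, 6 mm thick), and above the flange a dark steel round handle, 22 mm dia, 55 mm tall, gripped from above. Origin: on the axis at the flange's underside; z points up to the handle (handle spans 6 to 61 mm above the origin). Round, so its yaw does not matter. The one that does the job. About 280 g.
- drift_short: A steel drift: a shaft 16 mm dia, only 55 mm long, hanging straight down from a round flange (46 mm dia, 6 mm thick), and above the flange a dark steel round handle, 22 mm dia, 55 mm tall, gripped from above. Origin: on the axis at the flange's underside; z points up to the handle (handle spans 6 to 61 mm above the origin). Round, so its yaw does not matter. Too short to reach the ball.
- drift_fat: A steel drift: a shaft 26.5 mm dia, 110 mm long, hanging straight down from a round flange (46 mm dia, 6 mm thick), and above the flange a dark steel round handle, 22 mm dia, 55 mm tall, gripped from above. Origin: on the axis at the flange's underside; z points up to the handle (handle spans 6 to 61 mm above the origin). Round, so its yaw does not matter. Too thick for the barrel's bore.
- socket_a: Bystander: impact socket standing, 52 mm dia, 60 mm tall. Origin: centre of underside.
- socket_b: Bystander: impact socket standing, 40 mm dia, 50 mm tall. Origin: centre of underside.
- collar: Bystander: steel ring lying flat, 60 mm dia, 16 mm tall. Origin: centre of underside.
- spanner: Bystander: open spanner lying flat, 180 mm long along its x. Origin: centre of underside.
- oil: Bystander: white bottle, 52 mm dia, 140 mm tall. Origin: centre of underside.
- spray: Bystander: grey can, 54 mm dia, 170 mm tall. Origin: centre of underside.
- cup: Bystander: steel cup, 80 mm dia, 80 mm tall. Origin: centre of underside.
There are look-alikes about, which are no part of the job. Leave any blue or purple look-alike of the drift_long alone. What is shaped like the drift_fat but red is not meant.

How it is judged:
On the way, in this order (a step that is already met when the one before it is completed fails the run):
1. the barrel stands upright against its stop (within 0.05 rad), with the ball still lodged in it (value of joint tube below 0.05 rad and height (world z) of ball above 0.06 m and horizontal distance between ball and stand below 0.015 m), for 0.2 s.
2. the ball has been driven out of the upright barrel into the catch chute (height (world z) of ball below 0.042 m and x of ball in the frame of stand between -0.045 and 0.105 m and y of ball in the frame of stand between -0.032 and 0.032 m and value of joint tube below 0.06 rad), for 0.2 s.
At the end, for the whole second after the job is handed in: The ball lies at rest in the stand's catch chute, the barrel is upright (within 0.06 rad of its stop), and all three drifts hang upright in the rack by their flanges (flange underside within about 5 mm of the plate's top, tilt under 0.12 rad), at rest (all of step 2 and linear speed of each of ball, drift_long, drift_short, drift_fat below 0.03 m/s and z of drift_long in the frame of rack between 0.136 and 0.146 m and angle between each of drift_long, drift_short, drift_fat's own z axis and vertical below 0.12 rad and x of drift_long in the frame of rack between -0.014 and 0.014 m and y of drift_long in the frame of rack between -0.08 and 0.08 m and z of drift_short in the frame of rack between 0.136 and 0.146 m and x of drift_short in the frame of rack between -0.014 and 0.014 m and y of drift_short in the frame of rack between -0.08 and 0.08 m and z of drift_fat in the frame of rack between 0.136 and 0.146 m and x of drift_fat in the frame of rack between -0.014 and 0.014 m and y of drift_fat in the frame of rack between -0.08 and 0.08 m); the robot touches nothing.
It fails at once if one of the other things on the bench (sockets, collar, spanner, oil bottle, can, cup) is shoved more than 30 mm (distance of any of socket_a, socket_b, collar, spanner, oil, spray, cup from where it was at the start of the episode above 0.03 m).
It also fails if it takes over 70 s, if anything falls off the work surface, if the arm or the gripper's body presses on something with over 40 N, if the wrist force passes 120 N, or if a joint passes its speed limit or range.

## Working session

There is one attempt and no reset: what is moved stays moved. The work goes in short steps, Python scripts to look and compute and a tool call to move; the robot and the scene stay as the last step left them, time stands still between calls to the robot, and variables do not carry over. Pictures are saved under pics/ and viewed, at most 10 in all, crops included, and the job is handed in when it is done.

Besides the shell and the picture viewer there is one more tool, called after "Request:" as name(argument=value, ...), one argument or row to a line, values as JSON. drive_tool: Moves the arm, as the interface text tells. Its arguments: {"type":"object","properties":{"deltas":{"type":"array"},"gripper":{"type":"number"},"squeeze":{"type":"number"}},"required":["deltas"]}

```bash
mkdir -p pics; ls
python3 - <<'E'
from rig import sensors, eyes, robot
import cv2
for n in("side","top"):
    c=eyes.camera(n); cv2.imwrite(f"pics/{n}0.png",c["img"][:,:,::-1]); print(n,{k:v for k,v in c.items() if k!="img"})
print(sensors.get_obs(), robot.tip_reach, dir(robot))
E
```

```text
pics
side {'fov_y': 56.54674836575367, 'cx': 320.7008667613759, 'cy': 246.48435784024585, 'xyz': array([0.19820235, 0.50876941, 0.90056096]), 'attitude': array([-0.11282222,  0.33566332,  0.89224263, -0.28018632])}
top {'fov_y': 44.04075493677784, 'cx': 309.6923476085107, 'cy': 236.44874394133848, 'xyz': array([ 0.38824865, -0.02742085,  1.47368087]), 'attitude': array([-0.04263776,  0.05347027,  0.71365522, -0.69715076])}
{'time': 0.1, 'q': array([-1.31552669e+00,  5.28387015e-01,  1.43380788e+00,  1.09775944e-06,
        1.18136765e+00, -1.78492993e-01]), 'joint_velocities': array([ 6.12668187e-05, -2.17932853e-03, -1.67709280e-03,  8.10272815e-04,
        2.47719456e-04, -1.18819888e-03]), 'joint_torque': array([ 3.36227931e-04, -4.40985775e+01, -1.77151054e+01,  6.34458172e-02,
        5.33990655e-02, -6.12280292e-05]), 'position': array([ 0.26255023, -0.56648906,  0.24365022]), 'tool_rot': array([ 9.76572863e-01,  2.15184740e-01, -3.72938328e-05, -9.84237199e-04]), 'ft_force': array([-0.92618457, -1.04407816, -0.69406393]), 'moment': array([ 0.03179474,  0.0235777 , -0.00128813]), 'grip_force': 0.0, 'grip_width': 0.08713558808781971} 0.022 ['Unreachable', '__class__', '__delattr__', '__dict__', '__dir__', '__doc__', '__eq__', '__format__', '__ge__', '__getattribute__', '__getstate__', '__gt__', '__hash__', '__init__', '__init_subclass__', '__le__', '__lt__', '__module__', '__ne__', '__new__', '__reduce__', '__reduce_ex__', '__repr__', '__setattr__', '__sizeof__', '__str__', '__subclasshook__', '__weakref__', 'tip_reach']
```

View pics/side0.png

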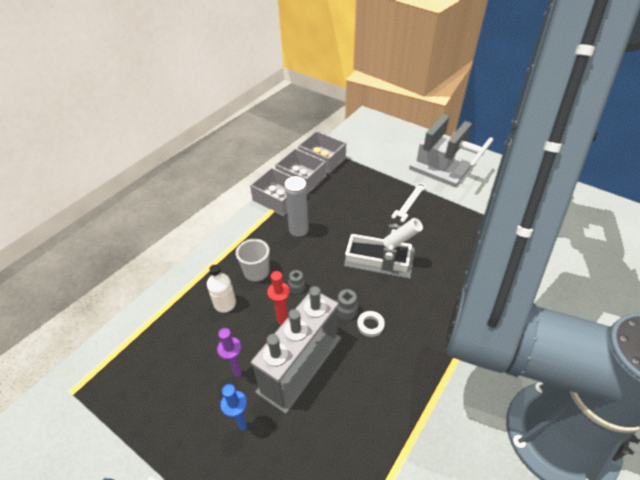

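View pics/top0.png

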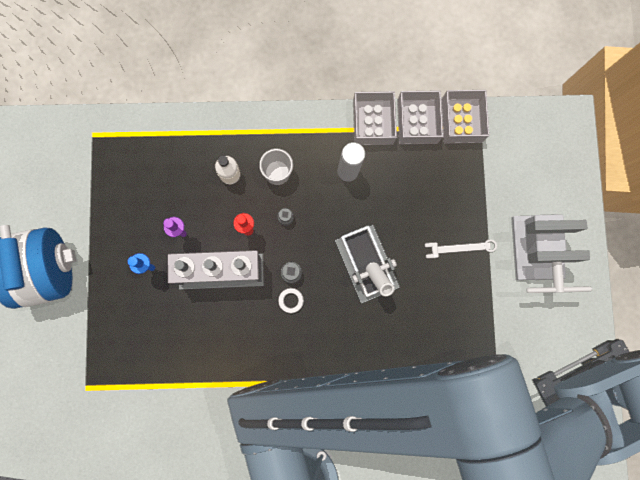

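The pictures show the rack with three drifts (top view about (183–240, 265)), the stand with the barrel leaning to lower right (top about (370,265)), and red, purple and blue look-alikes. I'll zoom in next.

```bash
cat > h.py <<'E'
import numpy as np, cv2
from scipy.spatial.transform import Rotation as R
CAM={'side':(56.54674836575367,320.7008667613759,246.48435784024585,[0.19820235,0.50876941,0.90056096],[-0.11282222,0.33566332,0.89224263,-0.28018632]),
'top':(44.04075493677784,309.6923476085107,236.44874394133848,[0.38824865,-0.02742085,1.47368087],[-0.04263776,0.05347027,0.71365522,-0.69715076])}
def ray(n,u,v):
    f,cx,cy,p,q=CAM[n]; f=240/np.tan(np.radians(f/2))
    return np.array(p),R.from_quat(q).apply([(u-cx)/f,-(v-cy)/f,-1])
def atz(n,u,v,z):
    p,d=ray(n,u,v); return p+d*(z-p[2])/d[2]
def proj(n,P):
    f,cx,cy,p,q=CAM[n]; f=240/np.tan(np.radians(f/2))
    c=R.from_quat(q).inv().apply(np.array(P)-p); return np.array([cx-f*c[...,0]/c[...,2],cy+f*c[...,1]/c[...,2]]).T
E
python3 - <<'E'
import cv2,numpy as np
def crop(f,x,y,w,h): return cv2.resize(cv2.imread(f"pics/{f}0.png")[y:y+h,x:x+w],(400,300),interpolation=cv2.INTER_CUBIC)
a=np.vstack([np.hstack([crop("top",160,225,112,84),crop("top",320,215,100,75)]),np.hstack([crop("side",235,275,160,120),crop("side",335,200,100,75)])])
cv2.imwrite("pics/z0.png",a)
from h import *
for u in((181,261),(210,260),(238,259)): print(atz('top',*u,.201))
E
```

```text
[0.5152411  0.22837415 0.201     ]
[0.5159677  0.16628135 0.201     ]
[0.51674494 0.10622299 0.201     ]
```

View pics/z0.png

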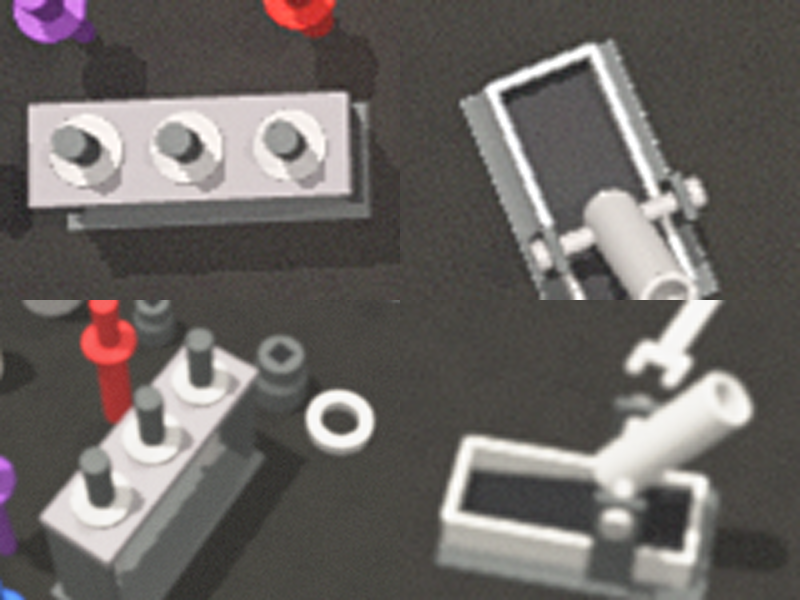

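Run:
```python
from h import *
a=atz('top',355,278,.07);b=atz('top',393.25,263,.07);print(a,b,(a+b)/2)
# side bolt ends
c=atz('side',335+(617-400)/4,200+(522-300)/4,.07); print('side near bolt',c)
print('chute far corners',atz('top',342.5,237.5,.032),atz('top',370,226.25,.032), atz('side',335+65/4,200+140/4,.032))
p,d=ray('top',387,287.5);q,e=ray('side',417.5,224.5)
s=np.linalg.lstsq(np.c_[d,-e],q-p,rcond=None)[0];print('mouth',p+s[0]*d,q+s[1]*e)
# side handles tops
for u,v in((95,458),(148,397),(200,338)): print(atz('side',235+u*.4,275+(v-300)*.4,.201))
for u,v in((87,150),(187,149),(290,146)): print('flange',atz('top',160+u*.28,225+v*.28,.146))
im=cv2.imread("pics/side0.png")[320:420,240:345]; im=cv2.resize(im,(630,600),interpolation=cv2.INTER_CUBIC)
cv2.imwrite("pics/z1.png",np.clip(im.astype(float)*1.8-60,0,255).astype('uint8'))
```

```text
[ 0.47844378 -0.15615857  0.07      ] [ 0.51195065 -0.24842647  0.07      ] [ 0.49519722 -0.20229252  0.07      ]
side near bolt [ 0.47548324 -0.15571871  0.07      ]
chute far corners [ 0.58090113 -0.13239383  0.032     ] [ 0.60731117 -0.20102066  0.032     ] [ 0.60623017 -0.19155666  0.032     ]
mouth [ 0.45100676 -0.22115332  0.13853469] [ 0.44496725 -0.22320355  0.1385483 ]
[0.50656837 0.23392284 0.201     ]
[0.50660285 0.17198695 0.201     ]
[0.50617109 0.10660691 0.201     ]
flange [0.50708542 0.23187091 0.146     ]
flange [0.50626627 0.16940804 0.146     ]
flange [0.50665981 0.10496768 0.146     ]
```

View pics/z1.png

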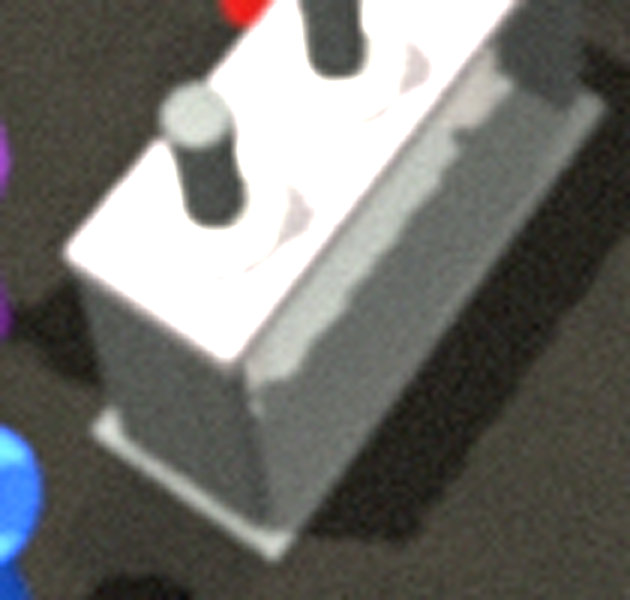

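The crop shows the rack's open side with a lit base and a bumpy shadow edge, plus a pinkish patch at (480,95). I'll project where shaft tips would appear.

Run:
```python
from h import *
for y in(.2325,.1695,.1055):
  for x in (.4985,.493): print(y,x,[((proj('side',[x,y,z])-[240,320])*6).round() for z in(.03,.045)])
# plate edge
print([((proj('side',[.475,y,.128])-[240,320])*6).round() for y in(.27,.07)])
print([((proj('side',[.475,y,.14])-[240,320])*6).round() for y in(.27,.07)])
```

```text
0.2325 0.4985 [array([265., 372.]), array([262., 352.])]
0.2325 0.493 [array([278., 380.]), array([275., 361.])]
0.1695 0.4985 [array([375., 233.]), array([374., 213.])]
0.1695 0.493 [array([388., 241.]), array([386., 221.])]
0.1055 0.4985 [array([479., 102.]), array([479.,  81.])]
0.1055 0.493 [array([492., 110.]), array([491.,  89.])]
[array([226., 370.]), array([590., -83.])]
[array([222., 352.]), array([ 591., -103.])]
```

Run:
```python
from h import *
im=cv2.imread("pics/side0.png")
im=cv2.resize(im[310:395,270:335],(520,680),interpolation=cv2.INTER_NEAREST)[:600]
cv2.imwrite("pics/z2.png",np.clip(im.astype(float)*2.5-220,0,255).astype('uint8'))
```

```text
(no output)
```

View pics/z2.png

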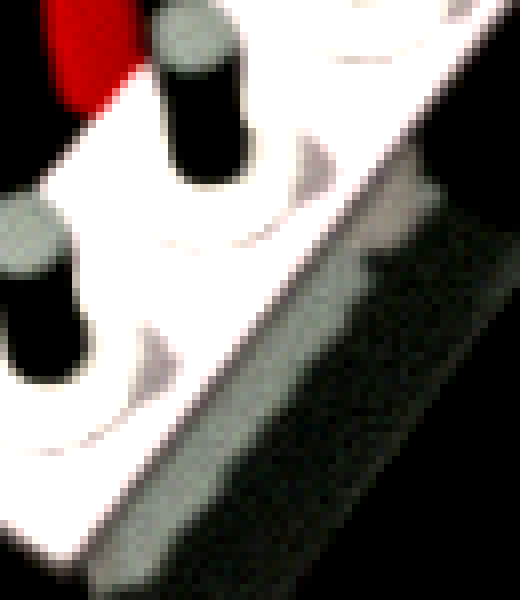

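Run:
```python
from h import *
im=cv2.imread("pics/side0.png").astype(int)
t=np.linspace(0,2*np.pi,24)
for y in(.2325,.1055):
  for r in(.008,.01325):
    P=proj('side',np.c_[.507+r*np.cos(t),y+r*np.sin(t),0*t+.03]); print(y,r,P.min(0).round(1),P.max(0).round(1))
for (u0,u1,v0,v1) in ((278,294,372,390),(312,328,326,344)):
  print(u0,v0)
  for v in range(v0,v1): print(v,' '.join('%3d/%+3d'%(im[v,u].sum()//3,im[v,u,2]-im[v,u,0]) for u in range(u0,u1)))
```

```text
0.2325 0.008 [277.2 376.1] [284.9 383.4]
0.2325 0.01325 [274.6 373.7] [287.4 385.9]
0.1055 0.008 [313.1 332. ] [320.3 338.3]
0.1055 0.01325 [310.8 330. ] [322.7 340.5]
278 372
372 221/ +7 222/ +7 222/ +7 223/ +7 221/ +6 204/+11 167/ +9 133/ +6 123/ +3 131/ +4 138/ +1 140/ +2 146/ +0 143/ +2 143/ +2 147/ +4
373 222/ +8 222/ +7 223/ +7 222/ +6 209/+13 176/+12 137/ +6 123/ +4 131/ +4 141/ +4 142/ +0 144/ +1 144/ +3 143/ +3 145/ +3 140/ +3
374 223/ +6 223/ +6 220/ +8 211/ +9 181/+10 143/ +7 126/ +5 124/ +3 137/ +2 139/ +0 139/ +1 142/ +1 144/ +3 144/ +1 143/ +0 137/ +2
375 224/ +7 221/ +7 213/+10 185/+10 151/ +8 123/ +6 124/ +4 134/ +2 139/ +2 144/ +0 141/ +1 143/ +4 144/ +2 145/ +2 133/ +0 117/ +2
376 223/ +8 218/ +7 195/+10 155/+10 127/ +6 121/ +3 130/ +2 139/ +0 144/ +2 139/ +2 140/ +0 143/ +1 143/ +3 132/ +4 116/ +0 104/ -1
377 221/ +6 208/+10 171/+11 131/ +5 121/ +6 125/ +5 133/ +3 138/ +3 142/ +3 144/ +3 143/ +4 144/ +2 138/ +1 122/ +1 104/ +1  92/ +1
378 207/+12 177/ +9 142/ +8 120/ +6 121/ +5 132/ +5 134/ +5 138/ +1 145/ +1 141/ +2 143/ +5 142/ +3 134/ +2 109/ +3  97/ +2  94/ +0

[... 3135 characters left out ...]
  94/ +0  91/ +3  89/ +0  90/ +1  94/ +2
339 124/ +5 132/ +8 139/ +8 141/ +8 140/ +6 141/ +7 140/ +7 133/ +5 123/ +5 108/ +2  95/ +3  90/ +0  90/ -1  90/ -2  93/ +2  91/ +2
340 133/ +3 140/ +6 147/ +7 138/ +6 136/ +7 136/ +6 132/ +8 122/ +6 109/ +2  97/ +4  91/ +0  90/ +1  89/ +3  88/ +2  93/ +1  94/ +2
341 135/ +3 139/ +4 138/ +3 127/ +3 115/ +4 109/ +4 111/ +4 101/ +2  96/ -1  94/ -1  90/ +1  91/ +1  93/ +1  93/ +0  90/ +4  93/ -1
342 139/ +2 139/ +1 135/ +3 114/ +1  99/ +0  96/ +1  97/ +1  92/ +2  92/ +1  93/ +1  91/ +2  91/ +3  92/ +3  93/ +0  90/ +0  91/ +3
343 137/ +2 140/ +2 135/ +0 118/ +1 100/ +0  94/ +1  89/ +1  91/ +3  93/ +0  89/ +3  95/ +2  93/ +0  94/ +0  90/ +1  91/ +1  90/ +2
```

The pinkish pixels fit a 16 mm shaft on the first drift (y≈0.2325) and a 26.5 mm shaft on the third (y≈0.105). No tip shows in the middle, so that one is short. I'll check this when I lift the first drift. Now I'll move to push the barrel up.

Request:
drive_tool(
  deltas=[
    [[0, 0, 0, 0, 0, 0.089], [22, -24, 10, 0, 0, 0], [22, -24, 10, 0, 0, 0], [22, -24, 10, 0, 0, 0], [22, -24, 10, 0, 0, 0], [22, -24, 10, 0, 0, 0], [22, -24, 10, 0, 0, 0], [22, -24, 10, 0, 0, 0]],
  ],
  gripper=0,
  squeeze=20,
)

```text
time: 0.77
position: [0.3511, -0.3553, 0.174]
tool_rot: [0.985, 0.171, -0.0, -0.0]
ft_force: [0.5, -0.3, -0.8]
grip_width: 0.0413
grip_force: 0.0
```

Request:
drive_tool(
  deltas=[
    [[22, -24, 10, 0, 0, 0], [22, -24, 10, 0, 0, 0], [11, -24, 10, 0, 0, 0], [0, -24, 8, 0, 0, 0], [0, 0, 0, 0, 0, 0]],
  ],
)

```text
time: 1.18
position: [0.3666, -0.241, 0.1348]
tool_rot: [0.985, 0.173, -0.003, -0.005]
ft_force: [-0.6, 0.5, -0.5]
grip_width: 0.0084
grip_force: 0.0
```

```bash
cat >> h.py <<'E'
def to(x,y,z,yaw):
    from rig import sensors
    o=sensors.get_obs(); r=R.from_quat(o['tool_rot']); xt=r.as_matrix()[:,0]
    d=r.inv().apply(np.array([x,y,z])-o['position'])*1000
    tilt=r.as_matrix()[:,2]
    print('t',o['time'],'pos',o['position'].round(4),'yaw',np.arctan2(xt[1],xt[0]).round(4),'zt',tilt.round(4),'grip',o['grip_width'],'F',o['ft_force'].round(1))
    g=R.from_matrix(np.array([[np.cos(yaw),np.sin(yaw),0],[np.sin(yaw),-np.cos(yaw),0],[0,0,-1]]))
    print('delta tool mm',d.round(1),'turn',(r.inv()*g).as_rotvec().round(4))
def st(x,y,z): # stand frame
    c,s=np.cos(.345),np.sin(.345); return .495+c*x-s*y,-.202+s*x+c*y,z
E
python3 - <<'E'
from h import *
from rig import eyes
to(*st(-.1,0,.137),.345)
c=eyes.camera('top')['img'];s=eyes.camera('side')['img']
a=np.hstack([cv2.resize(c[200:320,300:420],(400,400),interpolation=cv2.INTER_CUBIC),cv2.resize(s[160:280,340:460],(400,400),interpolation=cv2.INTER_CUBIC)])
cv2.imwrite('pics/p1.png',a[:,:,::-1])
E
```

```text
t 1.1833 pos [ 0.3666 -0.241   0.1348] yaw 0.3485 zt [-0.008   0.0093 -0.9999] grip 0.008414808839018817 F [-0.6  0.5 -0.5]
delta tool mm [34.   6.8 -2.5] turn [-0.0114  0.0043  0.0035]
```

View pics/p1.png

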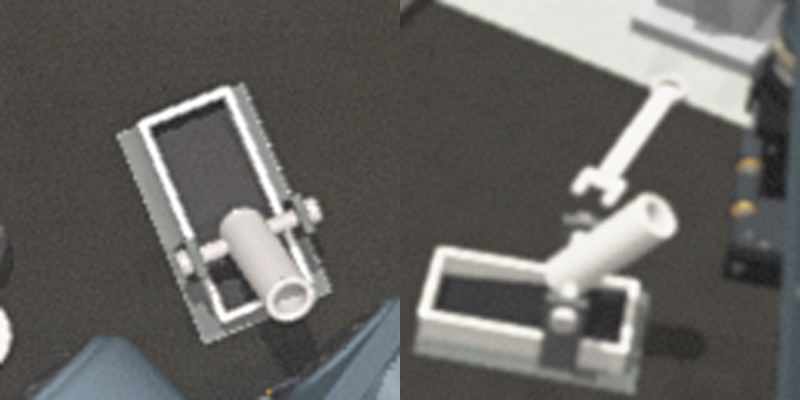

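The barrel is clear and the gripper is on its low side. The mouth is at top pixel (387,289) and the pivot bolts are where I estimated. I'll push now.

Request:
drive_tool(
  deltas=[
    [[18, 3, 0, -0.011, 0.004, 0], [18, 4, 0, 0, 0, 0], [10, 0, 0, 0, 0, 0], [8, 0, 0, 0, 0, 0], [8, 0, -3, 0, 0, 0], [8, 0, -3, 0, 0, 0]],
  ],
)

```text
time: 1.78
position: [0.4363, -0.2319, 0.1431]
tool_rot: [0.985, 0.173, -0.0, 0.005]
ft_force: [-14.7, -9.3, 11.9]
grip_width: 0.0003
grip_force: 10.0
```

Request:
drive_tool(
  deltas=[
    [[8, 0, -4, 0, 0, 0], [8, 0, -4, 0, 0, 0], [6, 0, -3, 0, 0, 0], [6, 0, -2, 0, 0, 0]],
  ],
)

```text
time: 2.12
position: [0.4628, -0.2219, 0.1571]
tool_rot: [0.985, 0.172, 0.001, 0.005]
ft_force: [-6.6, -2.1, 5.3]
grip_width: 0.0002
grip_force: 3.1
```

```bash
python3 -c "
from h import *
to(*st(-.0265,0,.155),.345)"
```

```text
t 2.1167 pos [ 0.4628 -0.2219  0.1571] yaw 0.3456 zt [ 0.0035 -0.01   -0.9999] grip 0.00024210135284317532 F [-6.6 -2.1  5.3]
delta tool mm [10.6 -7.9  2.1] turn [0.0106 0.0001 0.0006]
```

Request:
drive_tool(
  deltas=[
    [[5, -2, 0, 0, 0, 0], [4, -2, 0, 0, 0, 0], [3, -1, 0, 0, 0, 0], [0, 0, 0, 0, 0, 0]],
  ],
)

```text
time: 2.45
position: [0.4724, -0.2149, 0.1568]
tool_rot: [0.985, 0.173, 0.0, 0.007]
ft_force: [-8.5, -8.7, 6.2]
grip_width: 0.0002
grip_force: 5.4
```

Run:
```python
from h import *
from rig import eyes
to(*st(-.0265,0,.155),.345)
c=eyes.camera('top')['img'];s=eyes.camera('side')['img']
a=np.hstack([cv2.resize(c[200:320,300:420],(400,400),interpolation=cv2.INTER_CUBIC),cv2.resize(s[160:280,340:460],(400,400),interpolation=cv2.INTER_CUBIC)])
cv2.imwrite('pics/p2.png',a[:,:,::-1])
```

```text
t 2.45 pos [ 0.4724 -0.2149  0.1568] yaw 0.3482 zt [ 0.0029 -0.0138 -0.9999] grip 0.00022355218855498775 F [-8.5 -8.7  6.2]
delta tool mm [-0.8 -4.5  1.8] turn [0.014  0.002  0.0032]
```

Request:
drive_tool(
  deltas=[
    [[2, 0, 0, 0, 0, 0], [2, 0, 0, 0, 0, 0], [0, 0, 0, 0, 0, 0]],
  ],
)

```text
time: 2.8
position: [0.4727, -0.2148, 0.1569]
tool_rot: [0.985, 0.174, -0.004, 0.007]
ft_force: [-18.2, -13.9, 10.2]
grip_width: 0.0001
grip_force: 10.9
```

Request:
drive_tool(
  deltas=[
    [[2, 0, 0, 0, 0, 0], [0, 0, 0, 0, 0, 0]],
  ],
)

```text
time: 2.97
position: [0.4728, -0.2147, 0.1568]
tool_rot: [0.985, 0.175, -0.006, 0.007]
ft_force: [-23.0, -16.8, 12.0]
grip_width: 0.0003
grip_force: 13.7
```

Request:
drive_tool(
  deltas=[
    [[-20, 0, 0, 0, 0, 0], [-25, 0, 0, 0, 0, 0], [-25, 0, -10, 0, 0, -0.12], [0, 0, -30, 0, 0, -0.122], [0, 0, -30, 0, 0, -0.122], [0, 0, -30, 0, 0, -0.122], [0, 0, -25, 0, 0, -0.122], [0, 0, -10, 0, 0, -0.122]],
  ],
  gripper=60,
)

```text
time: 3.63
position: [0.414, -0.2341, 0.2946]
tool_rot: [0.858, 0.514, 0.002, 0.009]
ft_force: [-0.5, -0.4, 0.4]
grip_width: 0.0455
grip_force: 0.0
```

Request:
drive_tool(
  deltas=[
    [[0, 0, 0, 0, 0, -0.122], [0, 0, 0, 0, 0, -0.122], [0, 0, 0, 0, 0, -0.122], [0, 0, 0, 0, 0, -0.122], [0, 0, 0, 0, 0, 0]],
  ],
)

```text
time: 4.05
position: [0.4127, -0.2328, 0.2909]
tool_rot: [0.709, 0.705, -0.001, 0.006]
ft_force: [-0.3, -0.6, -0.6]
grip_width: 0.052
grip_force: 0.0
```

Run:
```python
from h import *
from rig import eyes
to(.507,.2325,.29,np.pi/2)
c=eyes.camera('top')['img'];s=eyes.camera('side')['img']
a=np.hstack([cv2.resize(c[200:320,300:420],(400,400),interpolation=cv2.INTER_CUBIC),cv2.resize(s[160:280,340:460],(400,400),interpolation=cv2.INTER_CUBIC)])
cv2.imwrite('pics/p3.png',a[:,:,::-1])
```

```text
t 4.05 pos [ 0.4127 -0.2328  0.2909] yaw 1.5643 zt [ 0.0073 -0.0089 -0.9999] grip 0.05195878927533037 F [-0.3 -0.6 -0.6]
delta tool mm [465.9  91.3  -2.6] turn [ 0.0073  0.0089 -0.0064]
```

View pics/p3.png

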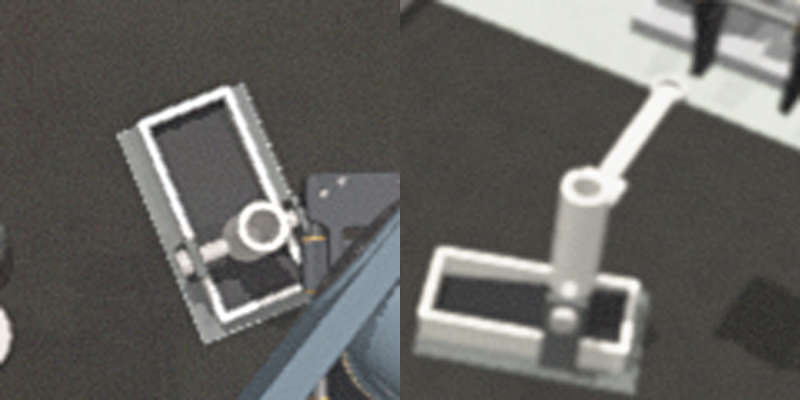

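The barrel is upright, with the mouth centre at top pixel (378.6,267.5) and side pixel (396.1,215.8). Next is the first drift.

Request:
drive_tool(
  deltas=[
    [[39, 8, 0, 0.007, 0.009, -0.006], [39, 8, 0, 0, 0, 0], [39, 8, 0, 0, 0, 0], [39, 8, 0, 0, 0, 0], [39, 8, 0, 0, 0, 0], [39, 8, 0, 0, 0, 0], [39, 8, 0, 0, 0, 0], [39, 8, 0, 0, 0, 0]],
  ],
)

```text
time: 4.82
position: [0.4778, 0.0808, 0.2905]
tool_rot: [0.709, 0.705, 0.0, 0.0]
ft_force: [0.8, -0.7, 0.1]
grip_width: 0.0524
grip_force: 0.0
```

Request:
drive_tool(
  deltas=[
    [[39, 7, 0, 0, 0, 0], [39, 7, 0, 0, 0, 0], [39, 7, 0, 0, 0, 0], [37, 6, 0, 0, 0, 0], [0, 0, 0, 0, 0, 0], [0, 0, 0, 0, 0, 0]],
  ],
)

```text
time: 5.32
position: [0.5049, 0.2346, 0.2901]
tool_rot: [0.707, 0.707, -0.0, 0.0]
ft_force: [-0.1, 0.0, -0.7]
grip_width: 0.0522
grip_force: 0.0
```

Run:
```python
from h import *
to(.507,.2325,.185,np.pi/2)
p,d=ray('top',378.6,267.5);q,e=ray('side',396.1,215.8)
s=np.linalg.lstsq(np.c_[d,-e],q-p,rcond=None)[0];print('mouth',p+s[0]*d,q+s[1]*e, atz('top',378.6,267.5,.16),atz('side',396.1,215.8,.16))
```

```text
t 5.3167 pos [0.5049 0.2346 0.2901] yaw 1.5705 zt [ 1.e-04 -3.e-04 -1.e+00] grip 0.05223379079340325 F [-0.1  0.  -0.7]
delta tool mm [ -2.1   2.1 105.1] turn [ 0.0001  0.0003 -0.0002]
mouth [ 0.49492908 -0.20150287  0.15775371] [ 0.49334376 -0.2021108   0.15770562] [ 0.49474697 -0.20120571  0.16      ] [ 0.49243219 -0.19991517  0.16      ]
```

Request:
drive_tool(
  deltas=[
    [[-2, 2, 25, 0, 0, 0], [0, 0, 25, 0, 0, 0], [0, 0, 25, 0, 0, 0], [0, 0, 20, 0, 0, 0], [0, 0, 10, 0, 0, 0], [0, 0, 0, 0, 0, 0]],
  ],
)

```text
time: 5.82
position: [0.5056, 0.2291, 0.1832]
tool_rot: [0.709, 0.705, -0.002, -0.001]
ft_force: [-0.2, -0.5, -0.2]
grip_width: 0.0525
grip_force: 0.0
```

Request:
drive_tool(
  deltas=[
    [[0, 0, 0, 0, 0, 0], [0, 0, 0, 0, 0, 0], [0, 0, 0, 0, 0, 0], [0, 0, 0, 0, 0, 0], [0, 0, 0, 0, 0, 0], [0, 0, 0, 0, 0, 0]],
  ],
  gripper=0,
  squeeze=45,
)

```text
time: 6.32
position: [0.5083, 0.2311, 0.1864]
tool_rot: [0.708, 0.706, 0.002, 0.001]
ft_force: [0.5, -0.6, 0.1]
grip_width: 0.0206
grip_force: 45.0
```

Request:
drive_tool(
  deltas=[
    [[0, 0, -15, 0, 0, 0], [0, 0, -20, 0, 0, 0], [0, 0, -20, 0, 0, 0], [0, 0, -20, 0, 0, 0], [0, 0, -20, 0, 0, 0], [0, 0, -20, 0, 0, 0], [0, 0, -20, 0, 0, 0], [0, 0, 0, 0, 0, 0]],
  ],
)

```text
time: 6.98
position: [0.509, 0.2315, 0.3243]
tool_rot: [0.708, 0.706, 0.004, 0.002]
ft_force: [1.1, 0.1, -2.4]
grip_width: 0.0209
grip_force: 44.9
```

Run:
```python
from h import *
from rig import eyes
to(.507,.2325,.32,np.pi/2)
c=eyes.camera('top')['img'];s=eyes.camera('side')['img']
a=np.hstack([cv2.resize(c[200:320,120:240],(400,400),interpolation=cv2.INTER_CUBIC),cv2.resize(s[240:400,220:380],(400,400),interpolation=cv2.INTER_CUBIC)])
cv2.imwrite('pics/p4.png',a[:,:,::-1])
```

```text
t 6.9833 pos [0.509  0.2315 0.3243] yaw 1.5691 zt [ 0.0083  0.002  -1.    ] grip 0.02093748275386346 F [ 1.1  0.1 -2.4]
delta tool mm [ 1.  -2.   4.2] turn [ 0.0083 -0.002  -0.0017]
```

View pics/p4.png

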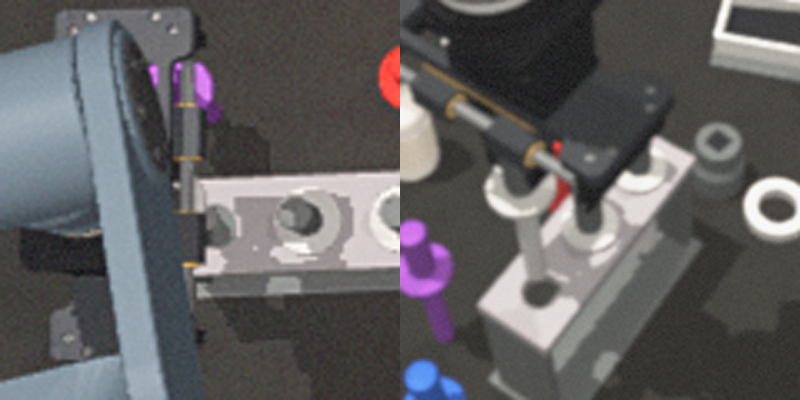

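The held drift has a slim, long shaft (side crop, tip near (540,280), just above its hole) and weighs about 2.7 N, so it is drift_long. I'll carry it out across the row to the barrel.

Request:
drive_tool(
  deltas=[
    [[0, -25, -8, 0.008, -0.002, -0.002], [0, -25, -8, 0, 0, 0], [0, -25, -4, 0, 0, 0], [-30, 0, 0, 0, 0, 0], [-39.5, 0, 0, 0, 0, 0], [-39.5, 0, 0, 0, 0, 0], [-39.5, 0, 0, 0, 0, 0], [-39.5, 0, 0, 0, 0, 0]],
  ],
)

```text
time: 7.75
position: [0.4305, 0.0418, 0.3393]
tool_rot: [0.707, 0.708, -0.004, -0.004]
ft_force: [0.7, -0.2, -1.5]
grip_width: 0.0213
grip_force: 45.0
```

Request:
drive_tool(
  deltas=[
    [[-39, 10, 0, 0, 0, 0], [-39, 10, 0, 0, 0, 0], [-39, 10, 0, 0, 0, 0], [-39, 10, 0, 0, 0, 0], [-39, 10, 0, 0, 0, 0], [-35, 10, 0, 0, 0, 0], [-15, 0, 0, 0, 0, 0], [0, 0, 0, 0, 0, 0]],
  ],
)

```text
time: 8.42
position: [0.4919, -0.2056, 0.3387]
tool_rot: [0.709, 0.706, -0.004, -0.003]
ft_force: [-0.3, 0.4, -3.0]
grip_width: 0.021
grip_force: 45.0
```

Run:
```python
from h import *
from rig import eyes
to(.494,-.2025,.33,np.pi/2)
c=eyes.camera('top')['img'];s=eyes.camera('side')['img']
a=np.hstack([cv2.resize(c[200:320,300:420],(400,400),interpolation=cv2.INTER_CUBIC),cv2.resize(s[120:240,340:460],(400,400),interpolation=cv2.INTER_CUBIC)])
cv2.imwrite('pics/p5.png',a[:,:,::-1])
```

```text
t 8.4167 pos [ 0.4919 -0.2056  0.3387] yaw 1.5666 zt [-0.0106 -0.0015 -0.9999] grip 0.02102445342451106 F [-0.3  0.4 -3. ]
delta tool mm [3.1 2.2 8.7] turn [-0.0106  0.0015 -0.0042]
```

View pics/p5.png

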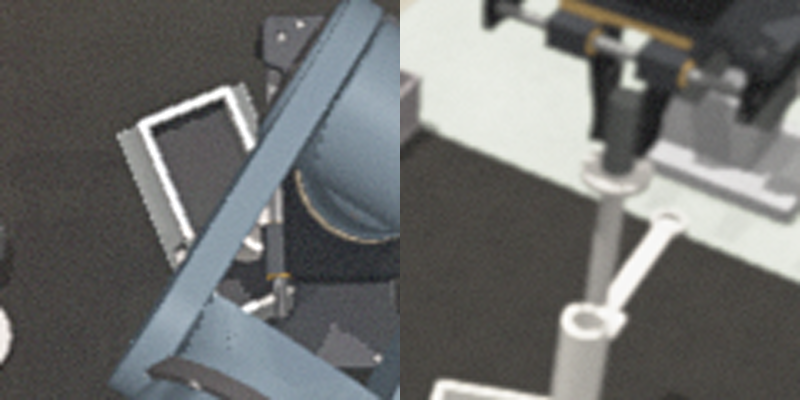

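Run:
```python
from h import *
for P in ([.4919-.0016,-.2056,.182],[.4919-.0016,-.2046,.182],[.5,-.2056,.182],[.49,-.195,.182]): print(P,(proj('side',P)-[340,120])/.3+[400,0])
```

```text
[0.4903, -0.2056, 0.182] [597.25643474 293.23630912]
[0.4903, -0.2046, 0.182] [596.56398278 294.05805174]
[0.5, -0.2056, 0.182] [584.94818813 287.80974017]
[0.49, -0.195, 0.182] [590.26313267 302.16069991]
```

Request:
drive_tool(
  deltas=[
    [[2, 2, 6, -0.01, 0.002, -0.004], [1, 0, 6, 0, 0, 0], [0, 0, 0, 0, 0, 0], [0, 0, 0, 0, 0, 0]],
  ],
)

```text
time: 8.85
position: [0.4937, -0.1975, 0.3285]
tool_rot: [0.705, 0.709, 0.001, -0.0]
ft_force: [-1.0, -0.2, -1.8]
grip_width: 0.0208
grip_force: 45.0
```

Run:
```python
from h import *
from rig import eyes
to(.494,-.2025,.33,np.pi/2)
s=eyes.camera('side')['img'][160:240,360:440]
cv2.imwrite('pics/p6.png',cv2.resize(s,(560,560),interpolation=cv2.INTER_CUBIC)[:,:,::-1])
print('mouth',(proj('side',[.4935,-.2015,.16])-[360,160])*7,'tip',(proj('side',[.494,-.2025,.176])-[360,160])*7)
```

```text
t 8.85 pos [ 0.4937 -0.1975  0.3285] yaw 1.5765 zt [ 0.001   0.0012 -1.    ] grip 0.020797354077313295 F [-1.  -0.2 -1.8]
delta tool mm [-5.   0.3 -1.5] turn [ 0.001  -0.0012  0.0057]
mouth [252.18172837 386.60050884] tip [257.75919818 349.88620889]
```

View pics/p6.png

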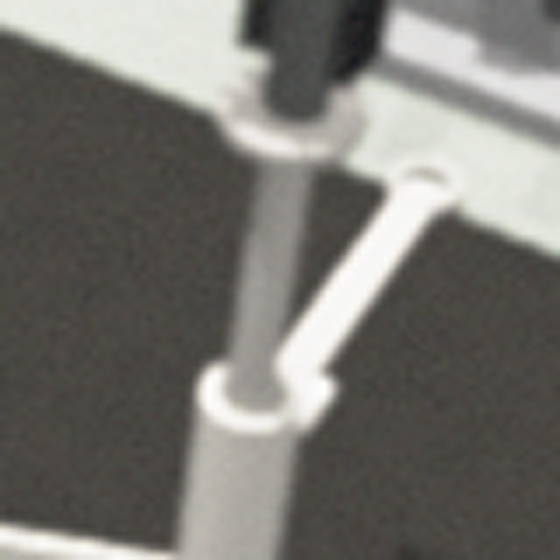

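In the crop the shaft comes down to the mouth, its end at about (255,400) with the mouth centre at (250,393). I'll compare that with what I'd predict for slip.

Run:
```python
from h import *
f=lambda P:((proj('side',P)-[360,160])*7).round()
t=np.linspace(0,2*np.pi,40)
for z in(.282,.272,.262):
  C=np.c_[.4937+.023*np.cos(t),-.1975+.023*np.sin(t),0*t+z]; P=f(C); print(z,'flange under u',P[:,0].min(),P[:,0].max(),'v',P[:,1].min(),P[:,1].max(),'tip',f([.4937,-.1975,z-.11]))
for y in (-.2015,-.1975): print('mouth',f([.4937,y,.16]))
```

```text
0.282 flange under u 215.0 366.0 v 62.0 158.0 tip [250. 368.]
0.272 flange under u 211.0 361.0 v 87.0 184.0 tip [247. 389.]
0.262 flange under u 208.0 357.0 v 112.0 209.0 tip [243. 410.]
mouth [252. 386.]
mouth [246. 393.]
```

Request:
drive_tool(
  deltas=[
    [[-2, 0, 4, 0, 0, 0], [0, 0, 5, 0, 0, 0], [0, 0, 5, 0, 0, 0], [0, 0, 4, 0, 0, 0], [0, 0, 0, 0, 0, 0], [0, 0, 0, 0, 0, 0]],
  ],
)

```text
time: 9.4
position: [0.494, -0.201, 0.3106]
tool_rot: [0.706, 0.708, 0.001, 0.0]
ft_force: [-0.7, -0.3, -1.8]
grip_width: 0.0209
grip_force: 45.0
```

Request:
drive_tool(
  deltas=[
    [[0, 0, 4, 0, 0, 0], [0, 0, 4, 0, 0, 0], [0, 0, 0, 0, 0, 0]],
  ],
)

```text
time: 9.65
position: [0.4938, -0.2008, 0.3023]
tool_rot: [0.706, 0.709, 0.001, 0.0]
ft_force: [0.5, -0.8, -2.2]
grip_width: 0.0211
grip_force: 45.0
```

Inside the bore with no side force. I'll push on down.

Request:
drive_tool(
  deltas=[
    [[0, 0, 10, 0, 0, 0], [0, 0, 12, 0, 0, 0], [0, 0, 12, 0, 0, 0], [0, 0, 12, 0, 0, 0], [0, 0, 8, 0, 0, 0], [0, 0, 0, 0, 0, 0]],
  ],
)

```text
time: 10.15
position: [0.4936, -0.2007, 0.2471]
tool_rot: [0.706, 0.709, 0.0, -0.001]
ft_force: [-0.3, -0.6, -2.0]
grip_width: 0.0207
grip_force: 45.0
```

Request:
drive_tool(
  deltas=[
    [[0, 0, 6, 0, 0, 0], [0, 0, 6, 0, 0, 0], [0, 0, 6, 0, 0, 0], [0, 0, 6, 0, 0, 0], [0, 0, 6, 0, 0, 0]],
  ],
)

```text
time: 10.57
position: [0.4957, -0.2021, 0.2207]
tool_rot: [0.706, 0.709, 0.001, 0.003]
ft_force: [1.4, 0.5, 1.1]
grip_width: 0.021
grip_force: 45.0
```

Request:
drive_tool(
  deltas=[
    [[0, 0, 4, 0, 0, 0], [0, 0, 3, 0, 0, 0], [0, 0, 0, 0, 0, 0], [0, 0, 0, 0, 0, 0]],
  ],
)

```text
time: 10.9
position: [0.4951, -0.2013, 0.2121]
tool_rot: [0.706, 0.708, 0.001, 0.002]
ft_force: [2.3, -0.2, -1.1]
grip_width: 0.0212
grip_force: 45.0
```

Run:
```python
from h import *
from rig import eyes
to(.494,-.2005,.209,np.pi/2)
# look for the ball in the chute: difference with first pictures, chute floor region
for n in('top','side'):
    c=eyes.camera(n)['img'].astype(int); a=cv2.imread(f'pics/{n}0.png')[:,:,::-1].astype(int)
    D=np.abs(c-a).sum(2)
    for x in range(-40,105,12):
        print(n,x,[int(D[int(v),int(u)]) for y in(-24,-12,0,12,24) for u,v in [proj(n,np.array(st(x/1e3,y/1e3,.02)))]], [int(c[int(v),int(u)].sum()) for y in(-24,-12,0,12,24) for u,v in [proj(n,np.array(st(x/1e3,y/1e3,.02)))]])
```

```text
t 10.9 pos [ 0.4951 -0.2013  0.2121] yaw 1.5746 zt [ 4.1e-03 -4.0e-04 -1.0e+00] grip 0.021241038161786015 F [ 2.3 -0.2 -1.1]
delta tool mm [ 0.8 -1.2  3.1] turn [0.0041 0.0004 0.0038]
top -40 [522, 552, 52, 219, 204] [156, 142, 435, 439, 451]
top -28 [471, 516, 393, 164, 209] [160, 133, 149, 435, 454]
top -16 [472, 486, 432, 161, 310] [135, 164, 155, 322, 454]
top -4 [190, 514, 303, 12, 178] [397, 142, 306, 614, 411]
top 8 [16, 493, 3, 156, 164] [316, 158, 623, 439, 426]
top 20 [59, 283, 65, 185, 199] [327, 227, 434, 437, 439]
top 32 [154, 144, 161, 135, 2] [432, 431, 439, 412, 264]
top 44 [174, 157, 42, 10, 19] [431, 423, 237, 281, 275]
top 56 [189, 30, 13, 8, 2] [433, 274, 266, 277, 277]
top 68 [81, 13, 9, 7, 16] [341, 265, 264, 267, 263]
top 80 [4, 8, 21, 16, 6] [254, 268, 271, 281, 263]
top 92 [2, 17, 18, 9, 4] [253, 274, 283, 269, 250]
top 104 [6, 8, 5, 2, 4] [683, 559, 565, 738, 737]
side -40 [17, 9, 5, 4, 49] [153, 141, 136, 148, 674]
side -28 [58, 29, 3, 9, 48] [151, 153, 140, 183, 485]
side -16 [148, 19, 4, 8, 45] [348, 257, 198, 213, 323]
side -4 [23, 43, 37, 6, 17] [655, 403, 582, 433, 291]
side 8 [55, 26, 6, 7, 4] [545, 418, 422, 391, 256]
side 20 [36, 6, 4, 15, 27] [302, 195, 194, 183, 418]
side 32 [4, 9, 55, 49, 30] [352, 203, 245, 146, 400]
side 44 [4, 543, 500, 140, 46] [461, 724, 694, 330, 608]
side 56 [4, 322, 215, 8, 21] [489, 513, 412, 194, 606]
side 68 [7, 3, 11, 3, 29] [519, 193, 191, 207, 606]
side 80 [9, 11, 3, 12, 35] [517, 194, 188, 203, 479]
side 92 [4, 5, 13, 14, 22] [525, 213, 175, 165, 475]
side 104 [2, 3, 9, 2, 1] [679, 660, 707, 666, 719]
```

The side view shows a new bright blob in the chute at stand x≈47 mm, so the ball is out. I'll withdraw straight up.

Request:
drive_tool(
  deltas=[
    [[0, -1, -15, 0.004, 0, 0.004], [0, 0, -18, 0, 0, 0], [0, 0, -18, 0, 0, 0], [0, 0, -18, 0, 0, 0], [0, 0, -18, 0, 0, 0], [0, 0, -18, 0, 0, 0], [0, 0, -18, 0, 0, 0], [0, 0, -10, 0, 0, 0]],
  ],
)

```text
time: 11.67
position: [0.4932, -0.201, 0.3463]
tool_rot: [0.707, 0.707, -0.001, -0.001]
ft_force: [0.5, 0.5, -1.9]
grip_width: 0.0212
grip_force: 45.0
```

Run:
```python
from h import *
from rig import eyes
to(.43,.2311,.345,np.pi/2)
c=eyes.camera('side')['img'].astype(int); a=cv2.imread('pics/side0.png')[:,:,::-1].astype(int)
M=((np.abs(c-a).sum(2)>120)*255).astype('uint8')
M[:232]=0;M[285:]=0;M[:,:340]=0;M[:,425:]=0
n,l,s,ce=cv2.connectedComponentsWithStats(M)
for i in range(1,n):
    if s[i,4]>15: print(s[i],ce[i],'at z.025',atz('side',*ce[i],.025)-[.495,-.202,0])
```

```text
t 11.6667 pos [ 0.4932 -0.201   0.3463] yaw 1.571 zt [-2.1e-03 -1.0e-04 -1.0e+00] grip 0.02121908090849961 F [ 0.5  0.5 -1.9]
delta tool mm [432.1 -63.1   1.4] turn [-0.0021  0.0001  0.0002]
[384 232  35  14 271] [397.7195572  236.49815498] at z.025 [ 0.00962534 -0.06054516  0.025     ]
[351 243   8   9  62] [354.33870968 246.98387097] at z.025 [0.08484493 0.03629864 0.025     ]
[408 243   6   7  28] [410.         246.28571429] at z.025 [-0.03349757 -0.04794037  0.025     ]
```

Request:
drive_tool(
  deltas=[
    [[35, -11, 0, 0, 0, 0], [39, -11, 0, 0, 0, 0], [39, -11, 0, 0, 0, 0], [39, -11, 0, 0, 0, 0], [39, -11, 0, 0, 0, 0], [39, -8, 0, 0, 0, 0], [39, 0, 0, 0, 0, 0], [39, 0, 0, 0, 0, 0]],
  ],
)

```text
time: 12.38
position: [0.4284, 0.1085, 0.3442]
tool_rot: [0.707, 0.707, -0.002, -0.002]
ft_force: [0.7, 0.7, -1.6]
grip_width: 0.0211
grip_force: 45.0
```

Request:
drive_tool(
  deltas=[
    [[39, 0, 0, 0, 0, 0], [39, 0, 0, 0, 0, 0], [36, 0, 0, 0, 0, 0], [10, 20, 0, 0, 0, 0], [0, 30, 0, 0, 0, 0], [0, 26, 0, 0, 0, 0], [0, 0, 0, 0, 0, 0], [0, 0, 0, 0, 0, 0]],
  ],
)

```text
time: 13.05
position: [0.5066, 0.2305, 0.3431]
tool_rot: [0.707, 0.707, -0.002, -0.002]
ft_force: [-0.3, -0.5, -2.8]
grip_width: 0.021
grip_force: 45.0
```

```bash
python3 -c "
from h import *
to(.508,.2311,.3,np.pi/2)"
```

```text
t 13.05 pos [0.5066 0.2305 0.3431] yaw 1.5703 zt [-0.0057 -0.0012 -1.    ] grip 0.02102011927274622 F [-0.3 -0.5 -2.8]
delta tool mm [ 0.6  1.6 43.1] turn [-0.0057  0.0012 -0.0005]
```

Request:
drive_tool(
  deltas=[
    [[1, 1, 15, -0.005, 0.001, 0], [0, 0, 20, 0, 0, 0], [0, 0, 20, 0, 0, 0], [0, 0, 20, 0, 0, 0], [0, 0, 20, 0, 0, 0], [0, 0, 20, 0, 0, 0], [0, 0, 0, 0, 0, 0]],
  ],
)

```text
time: 13.63
position: [0.5032, 0.2308, 0.2257]
tool_rot: [0.707, 0.707, -0.004, -0.002]
ft_force: [-0.9, -0.1, -2.7]
grip_width: 0.0212
grip_force: 45.0
```

Request:
drive_tool(
  deltas=[
    [[0, 0, 18, 0, 0, 0], [0, 0, 12, 0, 0, 0], [0, 0, 5, 0, 0, 0], [0, 0, 3, 0, 0, 0], [0, 0, 0, 0, 0, 0], [0, 0, 0, 0, 0, 0]],
  ],
)

```text
time: 14.13
position: [0.5084, 0.2321, 0.193]
tool_rot: [0.707, 0.707, 0.002, 0.001]
ft_force: [0.5, 0.4, -2.4]
grip_width: 0.0208
grip_force: 45.0
```

Request:
drive_tool(
  deltas=[
    [[0, 0, 3, 0, 0, 0], [0, 0, 2, 0, 0, 0], [0, 0, 0, 0, 0, 0], [0, 0, 0, 0, 0, 0]],
  ],
)

```text
time: 14.47
position: [0.5081, 0.232, 0.1872]
tool_rot: [0.707, 0.707, 0.002, 0.001]
ft_force: [-0.9, -1.1, -1.5]
grip_width: 0.0208
grip_force: 45.0
```

Flange is within about 1 mm of the plate; releasing.

Request:
drive_tool(
  deltas=[
    [[0, 0, 1, 0, 0, 0], [0, 0, 0, 0, 0, 0]],
  ],
)

```text
time: 14.63
position: [0.5084, 0.2321, 0.1864]
tool_rot: [0.707, 0.707, 0.002, 0.001]
ft_force: [0.0, 0.4, -1.3]
grip_width: 0.0209
grip_force: 45.0
```

Request:
drive_tool(
  deltas=[
    [[0, 0, 0, 0, 0, 0], [0, 0, 0, 0, 0, 0], [0, 0, 0, 0, 0, 0], [0, 0, 0, 0, 0, 0], [0, 0, 0, 0, 0, 0], [0, 0, 0, 0, 0, 0]],
  ],
  gripper=60,
)

```text
time: 15.13
position: [0.5082, 0.2321, 0.1863]
tool_rot: [0.707, 0.707, 0.002, 0.001]
ft_force: [-0.2, 0.3, 0.1]
grip_width: 0.0497
grip_force: 0.0
```

Request:
drive_tool(
  deltas=[
    [[0, 0, -10, 0, 0, 0], [0, 0, -20, 0, 0, 0], [0, 0, -30, 0, 0, 0], [0, 0, -30, 0, 0, 0], [0, -30, -20, 0, 0, 0], [0, -35, 0, 0, 0, 0], [-35, 0, 0, 0, 0, 0], [-35, 0, 0, 0, 0, 0]],
  ],
)

```text
time: 15.8
position: [0.4407, 0.163, 0.2973]
tool_rot: [0.705, 0.709, 0.002, 0.001]
ft_force: [0.8, -0.0, 0.6]
grip_width: 0.0522
grip_force: 0.0
```

Request:
drive_tool(
  deltas=[
    [[-38, 0, 0, 0, 0, 0], [-38, 0, 0, 0, 0, 0], [-38, 0, 0, 0, 0, 0], [-38, 0, 0, 0, 0, 0], [-38, 0, 0, 0, 0, 0], [-38, 0, 0, 0, 0, 0], [0, 0, 0, 0, 0, 0]],
  ],
)

```text
time: 16.38
position: [0.444, -0.0725, 0.2968]
tool_rot: [0.709, 0.705, 0.001, 0.004]
ft_force: [-0.2, -0.0, -0.1]
grip_width: 0.0522
grip_force: 0.0
```

Run:
```python
from h import *
from rig import eyes
for n,(u0,u1,v0,v1) in {'top':(150,280,235,300),'side':(240,350,280,400)}.items():
    c=eyes.camera(n)['img']; a=cv2.imread(f'pics/{n}0.png')[:,:,::-1]
    D=np.abs(c.astype(int)-a).sum(2)[v0:v1,u0:u1]
    print(n,'rack changed px',(D>120).sum(), np.argwhere(D>120)[:40:4].tolist())
    cv2.imwrite(f'pics/end_{n}.png',c[:,:,::-1])
c=cv2.imread('pics/end_side.png').astype(int);a=cv2.imread('pics/side0.png').astype(int)
M=((np.abs(c-a).sum(2)>120)*255).astype('uint8'); M[:,430:]=0
n,l,s,ce=cv2.connectedComponentsWithStats(M)
for i in range(1,n):
    if s[i,4]>15: print(s[i],ce[i])
```

```text
top rack changed px 31 [[25, 41], [28, 35], [29, 43], [30, 43], [32, 40], [34, 37], [36, 31], [40, 43]]
side rack changed px 8 [[71, 29], [78, 34]]
[403  44  27  10  99] [419.68686869  48.84848485]
[ 355   54   75  164 6821] [402.47896203 123.57440258]
[384 210  40  36 748] [401.3355615 228.3342246]
[419 211  10   7  39] [423.53846154 214.05128205]
[351 243   8   9  63] [354.28571429 246.93650794]
```

Run:
```python
import cv2,numpy as np
e=cv2.resize(cv2.imread('pics/end_side.png')[160:280,340:460],(400,400),interpolation=cv2.INTER_CUBIC).astype(int)
b=cv2.imread('pics/p3.png')[:,400:].astype(int)
D=np.abs(e-b).sum(2)[155:310,120:230]; print((D>120).mean(), D.mean())
for s in(150,200,250): # barrel row edges
    print([np.flatnonzero(x[s+20,120:240].sum(1)>330)[[0,-1]].tolist() for x in(b,e)])
```

```text
0.030791788856304986 25.18815249266862
[[48, 106], [48, 96]]
[[35, 86], [35, 86]]
[[0, 77], [0, 77]]
```

Barrel upright, ball in the chute, rack as it was at the start. Handing in.

```bash
python3 -c "
from rig import ticket
print(ticket.hand_in())"
```

```text
the job is handed in; nothing more can be done
None
```

I handed the job in at about 16.5 s of robot time: barrel upright, ball in the catch chute and all three drifts back in the rack, going by the last camera check. The hand-in returned no verdict.

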